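# Hang the garlic tray under the hook stand

## Robot

A 6-joint arm with a two-finger parallel gripper is mounted at the origin on a cart in front of the work surface, level with it; the furniture and walls round the work are solid. World frame = base frame: x ahead of the robot, y to its left, z up, the work surface at z = 0. Lengths are in m, angles in rad, forces in N, time in s.
With the tool pointing down it reaches from about 0.375 to 0.9 m from the base axis. Payload 3.1 kg.
Tool frame: the origin (TCP) lies midway between the tips of the shut fingers; the grasp point (between the pads) lies 19 mm behind it; z points along the fingers, y is the line along which they close (so a half turn about z gives the same grasp; the last joint's range is limited). The gripper opens to 85 mm and grips with 20 to 120 N. Pads are 22 mm wide; open, the fingers measure 114 mm over their backs; the gripper's body (76 mm by 85 mm) begins 54 mm behind the grasp point. The pads swing forward as they close: fully open they stand 13 mm farther back than shut.
Start: joints at [1.101, 0.527, 1.433, -0, 1.181, -0.178], TCP at [0.179, 0.599, 0.231] pointing down, gripper open.
Joint ranges: [-3.08, 3.08], [-0.75, 2.2], [0.22, 2.44], [-1.43, 4.57], [0, 2.65], [-2.85, 2.85]. Speed limits (rad/s): [2.79, 2.79, 3.14, 3.14, 3.14, 3.14].

## Interface

Orientations are given as a unit quaternion [x, y, z, w].
In Python, from station import manip gives the robot as it stands.
- The arm moves only by the tool move_arm, never from a script. Its argument "increments" is a list that holds one entry, the list of rows, each a list of 5 numbers: the gripper's target within -1 to 1 (shut at 1, half-way at 0, fully open at -1), then the shift along the world's x, y, z in m, then the turn about the world's z in degrees. In form: [[[fingers, dx, dy, dz, twist], ...]]. A call has 1 to 8 rows; each row shifts and turns the commanded pose from where the row before left it; what a row does not reach is not made up. A row lasts 1/10 s, in which the tool goes at most 50 mm and 8.59 degrees, less where a joint would pass 70% of its speed; a pose out of reach is approached as far as the arm can. A call with a gripper value outside its range is refused whole. The fingers move at their own pace and stop on an object; "newtons" is the grip in N (left out, the last holds). Time passes only in rows, so rows that do not move let the fingers close. It gives the time, the measured TCP pose, the force, the opening and the grip force at its end, in the units of the state.
- manip.sense(): the state, without advancing time (a new reading comes with each control period).
- manip.snapshot(name): name is "scene" or "top" or "wrist"; returns a dict with "img" (420x560x3 uint8, red, green, blue), "fx", "fy", "cx", "cy" (pixels), "world_to_cam" (4x4, takes a point from world to camera coordinates); the wrist camera has in their place "tool_from_camera" (4x4, takes a point from camera to tool coordinates, whose origin is the TCP and whose axes are the flange's). Camera axes: x right, y down, z forward; pixel columns grow to the right and rows downward; lengths in m; the calibration is good to about 2 mm. A picture is of the moment at which its call begins: read the wrist's pose just before it. There is no depth.
- manip.sign_off(): hands the job in; it is judged then, once.
Trained networks look in the newest picture that a camera, given by its name, has taken for a name from the list of things; names that differ only in an ending like _2 or _b are one class to them, and where a whole thing is asked for, a point or a joint stands for the part that bears it (a point fixed in the world has none). Each returns a list of dicts, best first, with "confidence" (0 to 1); they miss things now and then, are a little off and sometimes report something else, mostly with a low value. They report only what shows in the picture. A call takes as long as a camera call.
- manip.spot_in(label, camera): "xyz" ([x, y, z] in m, in world coordinates, good to about 4 mm: the middle of the surface that is visible of it).
- manip.mark_of(label, camera): "xyz" ([x, y, z] in m, in world coordinates, good to about 4 mm: a listed point, or the origin of a listed thing).
The state is a dict: "t": time; "q": joint angles; "qd": joint speeds; "tau": joint torques, N m; "tcp_pos": TCP position; "tool_rot": TCP orientation; "force": force on the tool from outside, world axes, zero at the start; "ft_torque": the same for the moment, N m; "finger_gap": opening from 0.0 (shut) to 1.0 (fully open); "gripper_force": force on a finger pad.
Only numpy, scipy, OpenCV 4.12 (cv2) and the standard library are available. Lean on these libraries where they do the work, as an engineer would, in place of code of your own. Each camera call takes 0.05 s, during which the arm holds its last target. There are 200 camera calls.

## Task

Take the wire hanger out of its slotted wooden rest and hang it by its upper eye on the arm of the hook stand, and let go of it there. Then hang the wooden tray from the hanger's lower loop by the tray's wire hook, with the garlic still in it, let go and let everything come to rest. Leave the other things on the worktop where they are.

Things in the scene. Friction and masses are not known exactly. Their poses are not given: they have to be found in the camera images.
- stand: Fixed steel hook stand. Origin on the hob, at foot level, straight below the seat of its arm; z up. The 10 mm post (318 mm high, on a dark wooden base 150 x 120 x 14 mm) is at x = +160 mm; the arm runs from its top along -x, level to x = +70 mm (centre line 313 mm high), down to the seat at x = 0, then up to the free end. Seen from the robot the arm points roughly to the left.
- stand_seat (a point): Top of the 10 mm thick arm at its lowest spot, a shallow V, stand z = 300 mm (arm's underside here at 290 mm). A hung hanger's eye rests here and slides into this spot by itself.
- rest: Fixed light wooden block, 46 x 88 x 42 mm (x, y, z), with a slot in the top along its y, 10 mm wide, 66 mm long, floor 8 mm above the worktop, in which the hanger stands at the start with its lower loop. Origin: centre of the underside.
- hanger: Loose flat hanger of 7 mm steel wire, 162 mm high, 59 mm wide (along its y), 55 to 90 g: a closed eye above a closed loop, both in its y-z plane, and a dark wooden grip on top. Origin: centre of the underside; z up. Things pass through eye and loop along its x, either way; both sides are alike. Starts upright in the rest's slot, leaning a few degrees at most; hung, it swings freely.
- hanger_eye (a point): Underside of the top of the upper eye (hanger z = 118.5 mm): rests on the stand's seat when hung. The eye's opening is 45 mm wide, z = 69.5 to 118.5 mm, narrowing to its top and bottom.
- hanger_loop (a point): Upper side of the bottom of the lower loop (hanger z = 7 mm): carries the tray's hook. The loop's opening is 45 mm wide, z = 7 to 54.5 mm, narrowing to its top and bottom.
- hanger_grip (a point): Middle of the hanger's wooden grip (hanger z = 142 mm), 20 x 20 mm, z = 122 to 162 mm.
- tray: Loose wooden tray, 150 g, with a wire bail and hook, starting on the chopping board. Origin: underside, straight below the hook and within 6 mm of the centre of mass. Open box x = -72 to +90 mm, 110 mm wide (y), 36 mm high, 6 mm thick. The bail over x = 0 reaches z = 91 mm. Hung, its underside is about 47 mm above the hob and its x points about as the stand's x.
- tray_hook (a point): Underside of the top of the hook (tray x = 0, z = 141.5 mm; outer top 148.5 mm): rests on the hanger's lower loop when hung. The hook, 7 mm wire, rises from the bail at x = -31 mm, passes over x = 0 and comes down to its tip at +x, so it is open below.
- tray_grip (a point): Middle of the gripping part of the tray's upright dark wooden handle: tray x = -105 mm, z = 65 mm. The handle is 30 mm (x) by 16 mm (y), z = 16 to 86 mm; the tray hangs from it sideways, so grip it firmly.
- garlic: Garlic bulb, 56 mm, about 34 g, loose in the tray. Origin: centre of its underside.
- board: Fixed chopping board, 220 x 340 x 21 mm, lying on the worktop, left of the hob; the tray stands on it at the start. Origin: centre of the underside. Above the worktop's back part, left of the hob (y > -0.13 m), hangs a wall cabinet: front at x = 0.546 m, underside at z = 0.45 m; keep wrist and arm clear of it.
- tin: Bystander: food tin, 75 mm across, 58 mm high. Origin: centre of the underside.
- mug: Bystander: small mug, 52 mm high. Origin: centre of the underside.
- shaker: Bystander: glass salt shaker, 44 mm across, 90 mm high. Origin: centre of the underside.
- timer: Bystander: round egg timer, 64 mm across, 46 mm high. Origin: centre of the underside.
- matches: Bystander: matchbox, 36 x 54 x 15 mm. Origin: centre of the underside.
- spice: Bystander: spice jar, 45 mm across, 106 mm high. Origin: centre of the underside.
- stand_tip (a point): Centre of the arm's upturned free end: stand x = -30 mm, z = 313 mm; its top is at z = 318 mm. The hanger's eye is passed over it towards the stand's +x, to above the seat, then lowered about 20 mm.
- tray_tip (a point): Centre of the hook's free tip (tray x = +29 mm, z = 123 mm; lowest point 119.5 mm). It goes through the hanger's lower loop towards the tray's +x until the hook's top is over the loop's bottom; then the tray is lowered about 30 mm.

How it is judged:
On the way, in this order (a step that is already met when the one before it is completed fails the run):
1. the hanger hangs by its upper eye on the seat of the stand's arm, let go (distance between hanger_eye and stand_seat below 0.015 m and contact force between hanger and stand above 0.2 N and contact force between hanger and the fingers below 0.05 N), for 0.2 s.
2. the tray hangs by its hook on the hanger's lower loop, let go (distance between tray_hook and hanger_loop below 0.015 m and contact force between tray and hanger above 0.5 N and contact force between tray and the fingers below 0.05 N and distance between hanger_eye and stand_seat below 0.015 m), for 0.2 s.
At the end, for the whole second after the job is handed in: The hanger hangs by its upper eye in the seat of the stand's arm (within 15 mm) and carries the tray, whose hook rests on the hanger's lower loop (within 15 mm); the tray hangs free, within 15 degrees of level, with the garlic in it; hanger and tray move slower than 60 mm/s (distance between hanger_eye and stand_seat below 0.015 m and distance between tray_hook and hanger_loop below 0.015 m and contact force between hanger and stand above 0.5 N and contact force between tray and hanger above 0.5 N and angle between tray's own z axis and vertical below 0.26 rad and linear speed of each of tray, hanger below 0.06 m/s and z of garlic in the frame of tray between -0.01 and 0.075 m and horizontal distance between garlic and tray below 0.11 m and contact force between garlic and tray above 0.05 N); the robot touches nothing.
It fails at once if a bystander is moved by more than 30 mm (distance of any of tin, mug, shaker, timer, matches, spice from where it was at the start of the episode above 0.03 m).
It also fails if it takes over 72 s, if anything falls off the work surface, if the arm or the gripper's body presses on something with over 40 N, if the wrist force passes 120 N, or if a joint passes its speed limit or range.

## Working session

There is one attempt and no reset: what is moved stays moved. The work goes in short steps, Python scripts to look and compute and a tool call to move; the robot and the scene stay as the last step left them, time stands still between calls to the robot, and variables do not carry over. Pictures are saved under pics/ and viewed, at most 10 in all, crops included, and the job is handed in when it is done.

Besides the shell and the picture viewer there is one more tool, called as name(argument=value, ...) on one line, values as JSON. move_arm: Moves the arm, as the interface text tells. Its arguments: {"type":"object","properties":{"increments":{"type":"array","items":{"type":"array","items":{"type":"array","items":{"type":"number"}}}},"newtons":{"type":"number"}},"required":["increments"]}

```bash
mkdir -p pics
cat > h.py <<'E'
from station import manip
import numpy as np, cv2
from scipy.spatial.transform import Rotation as R
def snap(c,f=None):
    s=manip.snapshot(c)
    if f: cv2.imwrite(f'pics/{f}.png',s['img'][:,:,::-1])
    return s
def marks(labels,cams):
    for l in labels:
        for c in cams:
            r=manip.mark_of(l,c)
            print(l,c,[(np.round(d['xyz'],3).tolist(),round(d['confidence'],2)) for d in r[:2]])
E
python3 - <<'E'
from h import *
s1=snap('scene','s1');s2=snap('top','t1')
marks(['stand','stand_seat','stand_tip','rest','hanger','hanger_eye','hanger_grip','hanger_loop','tray','tray_hook','tray_grip','tray_tip','garlic','board','tin','mug','shaker','timer','matches','spice'],['scene','top'])
st=manip.sense();print(st['t'],st['tcp_pos'],R.from_quat(st['tool_rot']).as_matrix().round(2))
cv2.imwrite('pics/both.png',cv2.resize(np.hstack([s1['img'],s2['img']])[:,:,::-1],(800,300)))
E
```

```text
stand scene []
stand top []
stand_seat scene [([0.451, -0.34, 0.306], 0.61)]
stand_seat top [([0.454, -0.342, 0.306], 0.63)]
stand_tip scene [([0.375, -0.29, 0.008], 0.28)]
stand_tip top [([0.448, -0.312, 0.32], 0.59), ([0.403, 0.22, 0.164], 0.2)]
rest scene [([0.446, -0.004, -0.001], 0.84), ([0.447, -0.008, 0.016], 0.63)]
rest top [([0.444, -0.01, -0.002], 0.67)]
hanger scene [([0.444, -0.008, 0.008], 0.56)]
hanger top [([0.446, -0.003, 0.005], 0.68)]
hanger_eye scene [([0.444, -0.006, 0.133], 0.81), ([0.618, 0.101, 0.003], 0.53)]
hanger_eye top [([0.448, -0.009, 0.126], 0.57), ([0.407, 0.324, 0.084], 0.5)]
hanger_grip scene [([0.444, -0.008, 0.151], 0.54)]
hanger_grip top [([0.404, 0.218, 0.169], 0.55), ([0.447, -0.006, 0.151], 0.53)]
hanger_loop scene [([0.444, -0.009, 0.014], 0.67), ([0.454, -0.313, 0.322], 0.57)]
hanger_loop top [([0.444, -0.002, 0.017], 0.61)]
tray scene [([0.67, 0.335, 0.0], 0.69), ([0.401, 0.215, 0.021], 0.64)]
tray top [([0.396, 0.217, 0.018], 0.85)]
tray_hook scene [([0.399, 0.218, 0.166], 0.63), ([0.619, 0.183, -0.002], 0.63)]
tray_hook top [([0.403, 0.219
[... 451 characters left out ...]
 top [([0.624, 0.019, -0.0], 0.55)]
mug scene [([0.617, 0.181, -0.002], 0.6)]
mug top [([0.618, 0.183, -0.004], 0.57)]
shaker scene [([0.581, -0.073, 0.004], 0.82)]
shaker top [([0.446, -0.008, 0.126], 0.74), ([0.584, -0.071, -0.004], 0.5)]
timer scene [([0.621, 0.099, 0.002], 0.84)]
timer top [([0.449, -0.008, -0.005], 0.66), ([0.615, 0.107, -0.0], 0.53)]
matches scene [([0.375, -0.289, 0.008], 0.58)]
matches top [([0.379, -0.294, 0.005], 0.57), ([0.407, 0.322, 0.083], 0.35)]
spice scene [([0.668, 0.337, 0.0], 0.86)]
spice top [([0.586, -0.07, -0.002], 0.7), ([0.672, 0.337, -0.002], 0.52)]
2.1 [0.17915683 0.59875694 0.23131857] [[-0.96  0.29  0.  ]
 [ 0.29  0.96  0.  ]
 [-0.    0.   -1.  ]]
```

View pics/s1.png

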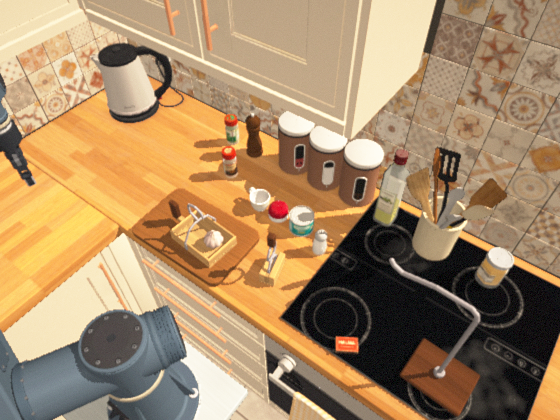

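View pics/t1.png

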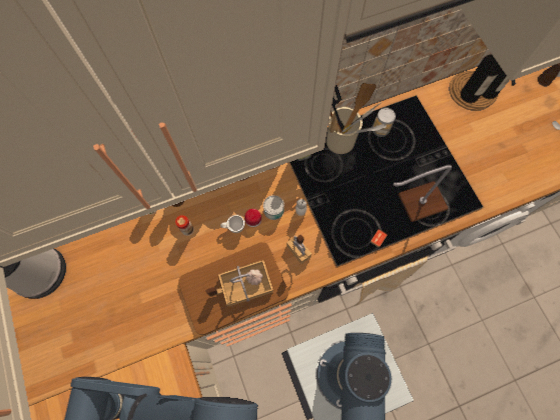

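The scene camera shows the rest at about (272,262), the tray at about (203,237) and the stand post base at about (440,373). The top camera shows the rest at about (299,247), the tray at about (245,283) and the post base at about (423,201). I'll move over the rest for a close look.

move_arm(increments=[[[-1, 0.017, -0.043, 0.015, 0], [-1, 0.017, -0.043, 0.015, 0], [-1, 0.017, -0.043, 0.015, 0], [-1, 0.017, -0.043, 0.015, 0], [-1, 0.017, -0.043, 0.015, 0], [-1, 0.017, -0.043, 0.015, 0], [-1, 0.017, -0.043, 0.015, 0], [-1, 0.017, -0.043, 0, 0]]])

```text
t: 2.9
tcp_pos: [0.3167, 0.2537, 0.3385]
tool_rot: [0.145, 0.989, 0.001, 0.003]
force: [1.1, 0.7, -0.7]
finger_gap: 1.004
gripper_force: 0.0
```

move_arm(increments=[[[-1, 0.015, -0.043, 0, 0], [-1, 0.015, -0.043, 0, 0], [-1, 0.015, -0.043, 0, 0], [-1, 0.015, -0.043, 0, 0], [-1, 0.015, -0.043, 0, 0], [-1, 0.015, -0.043, 0, 0], [-1, 0, 0, 0, 0]]])

```text
t: 3.6
tcp_pos: [0.4077, -0.0083, 0.3368]
tool_rot: [0.148, 0.989, -0.001, 0.002]
force: [0.1, 0.7, -0.4]
finger_gap: 1.001
gripper_force: 0.0
```

Run:
```python
from h import *
st=manip.sense();w=snap('wrist','w1')
s=snap('scene');t=snap('top')
print(st['tcp_pos'],st['q'],w['tool_from_camera'].round(3) if hasattr(w['tool_from_camera'],'round') else w['tool_from_camera'])
marks(['hanger_grip','hanger_eye','rest','hanger_loop'],['wrist'])
a=cv2.resize(s['img'][220:420,350:530],None,fx=2.2,fy=2.2);b=cv2.resize(t['img'][130:250,370:478],(a.shape[1],a.shape[0]))
cv2.imwrite('pics/st.png',np.hstack([a,b])[:,:,::-1]);print(a.shape)
```

```text
[ 0.40772819 -0.00827131  0.33679854] [-0.29458719  0.08870404  1.78689579 -0.00188617  1.26237638 -1.5667445 ] [[ 0.001 -0.961 -0.278  0.07 ]
 [ 1.     0.001  0.     0.   ]
 [ 0.    -0.278  0.961 -0.143]
 [ 0.     0.     0.     1.   ]]
hanger_grip wrist [([0.443, -0.01, 0.151], 0.86)]
hanger_eye wrist [([0.441, -0.005, 0.127], 0.9)]
rest wrist [([0.449, -0.006, -0.002], 0.84), ([0.443, -0.008, 0.014], 0.4)]
hanger_loop wrist [([0.444, -0.009, 0.015], 0.95)]
(440, 396, 3)
```

View pics/w1.png

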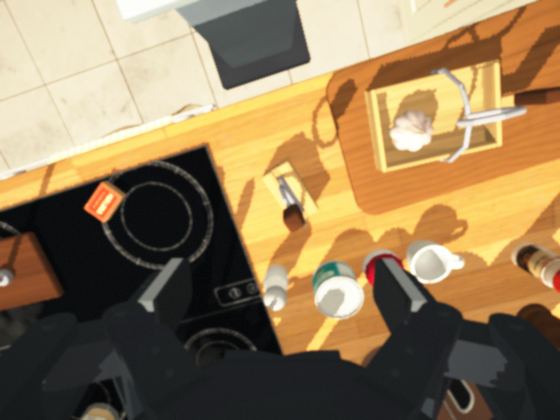

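View pics/st.png

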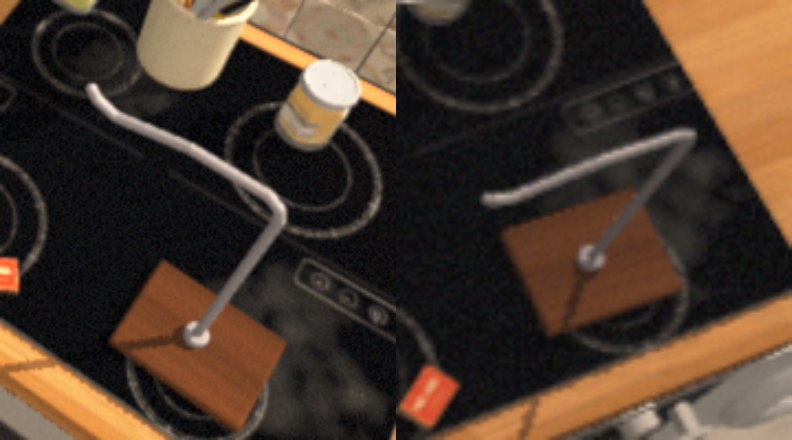

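The wrist view shows the rest's top with corners at about (265,176), (290,163) and (317,207), and the grip at (294,216). In the stand crop, the arm's corner is at scene (476,314) and top (450,167), the tip at (393,261) and (396,184.5), and the post foot at (439.5,373.6) and (423.5,200.4).

```bash
cat >> h.py <<'E'
def tri(s,ps,t,pt):
    P=lambda c:np.array([[c['fx'],0,c['cx']],[0,c['fy'],c['cy']],[0,0,1]])@np.array(c['world_to_cam'])[:3]
    X=cv2.triangulatePoints(P(s),P(t),np.float64(ps),np.float64(pt)).ravel();return X[:3]/X[3]
def wback(w,st,px,z):
    T=np.array(w['tool_from_camera']);r=R.from_quat(st['tool_rot'])
    d=r.apply(T[:3,:3]@[(px[0]-w['cx'])/w['fx'],(px[1]-w['cy'])/w['fy'],1]);o=r.apply(T[:3,3])+st['tcp_pos']
    return o+d*(z-o[2])/d[2]
E
python3 - <<'E'
from h import *
s=snap('scene');t=snap('top');st=manip.sense();w=snap('wrist')
A=tri(s,(439.5,373.6),t,(423.5,200.4));B=tri(s,(476.4,314.1),t,(449.6,166.8));C=tri(s,(393.2,260.9),t,(395.6,184.5))
print('foot',A,'corner',B,'tip',C)
d=B-C;print('stand x dir deg',np.degrees(np.arctan2(d[1],d[0])),np.linalg.norm(d[:2]))
for p in [(265,176),(290,163),(317,207),(280,177)]: print(p,wback(w,st,p,0.042).round(4))
g=w['img'];cv2.imwrite('pics/rz.png',cv2.resize(g[150:250,240:340],(600,600),interpolation=cv2.INTER_CUBIC)[:,:,::-1])
E
```

```text
foot [ 0.44226238 -0.50409358  0.02747117] corner [ 0.44362052 -0.49471821  0.31489998] tip [ 0.45267163 -0.31515437  0.32030903]
stand x dir deg -92.88561546259045 0.17979181518348833
(265, 176) [ 0.406  -0.0277  0.042 ]
(290, 163) [0.3982 0.0119 0.042 ]
(317, 207) [0.472  0.0323 0.042 ]
(280, 177) [ 0.4135 -0.0074  0.042 ]
```

View pics/rz.png

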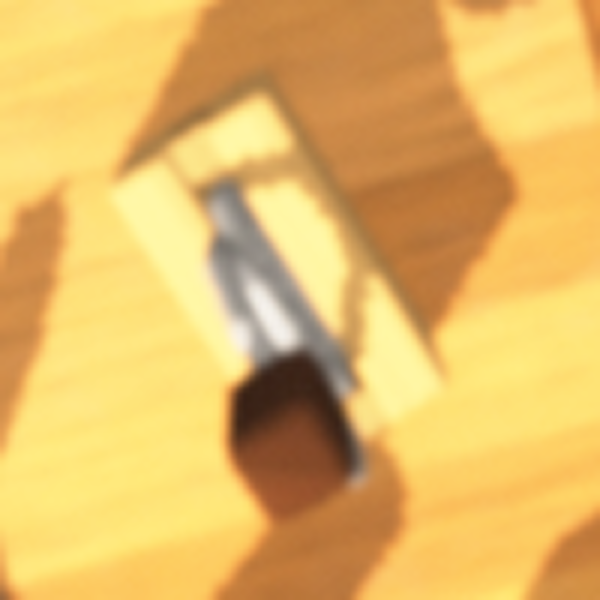

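The close crop gives rest top corners at about (259.7,182), (284.2,164.2) and (313.3,213) in full-image pixels. The slot is parallel to the long edge, and the grip top is at about (289,224).

Run:
```python
from h import *
st=manip.sense();w=snap('wrist')
P=[wback(w,st,p,0.042) for p in [(259.7,182),(284.2,164.2),(313.3,213)]]
d=P[2]-P[1];e=P[1]-P[0]
print(np.array(P).round(4),'long',np.degrees(np.arctan2(d[1],d[0])),np.linalg.norm(d),'short',np.degrees(np.arctan2(e[1],e[0])),np.linalg.norm(e),'centre',(P[0]+P[2])/2)
# grip top corners from crop, z=.170
for c in [(232,445),(275,522),(360,478),(300,440)]: print(wback(w,st,(240+c[0]/6,150+c[1]/6),0.170).round(4))
y=R.from_quat(st['tool_rot']).as_matrix()[:,1];print('tool y',np.degrees(np.arctan2(y[1],y[0])))
```

```text
[[ 0.4123 -0.0378  0.042 ]
 [ 0.3977  0.0034  0.042 ]
 [ 0.4796  0.0244  0.042 ]] long 14.422079156485687 0.08459064943836957 short 109.56516537498584 0.043726304230733266 centre [ 0.44595235 -0.00669728  0.042     ]
[ 0.4396 -0.016   0.17  ]
[ 0.4557 -0.0127  0.17  ]
[0.452  0.0041 0.17  ]
[ 0.4421 -0.0041  0.17  ]
tool y 73.45302027609661
```

move_arm(increments=[[[-1, 0.005, 0, 0, -8.4], [-1, 0.005, 0, 0, -8.4], [-1, 0.005, 0, 0, -8.4], [-1, 0.005, 0, -0.02, -8.4], [-1, 0.005, 0, -0.02, -8.4], [-1, 0.006, 0.001, -0.02, -8.4], [-1, 0.006, 0.001, -0.02, -8.1], [-1, 0, 0, 0, 0]]])

```text
t: 4.95
tcp_pos: [0.441, -0.0006, 0.2543]
tool_rot: [0.609, 0.793, -0.001, -0.002]
force: [-0.5, -0.9, -0.6]
finger_gap: 1.001
gripper_force: 0.0
```

Run:
```python
from h import *
st=manip.sense();w=snap('wrist','w2');snap('scene');
print(st['tcp_pos'],st['q'])
y=R.from_quat(st['tool_rot']).as_matrix()[:,1];print('tool y',np.degrees(np.arctan2(y[1],y[0])))
marks(['hanger_grip','hanger_eye'],['wrist','scene'])
```

```text
[ 0.44103351 -0.00057986  0.25427683] [-2.55755245e-01  2.48573187e-01  1.84048996e+00  3.85631790e-05
  1.05780515e+00 -5.15757569e-01]
tool y 14.896291028773675
hanger_grip wrist [([0.445, -0.012, 0.151], 0.93)]
hanger_grip scene [([0.442, -0.006, 0.151], 0.5)]
hanger_eye wrist [([0.442, -0.006, 0.127], 0.64), ([0.624, 0.016, -0.002], 0.63)]
hanger_eye scene [([0.447, -0.005, 0.015], 0.73), ([0.445, -0.007, 0.132], 0.57)]
```

View pics/w2.png

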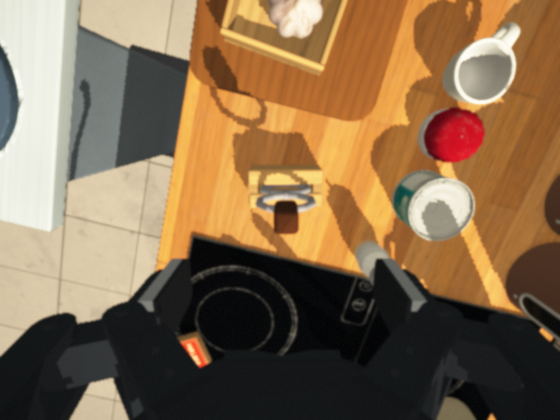

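The wrist view shows the rest and hanger square to the fingers, with the grip at (286,217). Descending and gripping.

move_arm(increments=[[[-1, 0.003, -0.007, -0.036, 0], [-1, 0, 0, -0.04, 0], [-1, 0, 0, -0.04, 0], [-1, 0, 0, 0, 0], [0.2, 0, 0, 0, 0], [1, 0, 0, 0, 0], [1, 0, 0, 0, 0], [1, 0, 0, 0, 0]]], newtons=60)

```text
t: 6.05
tcp_pos: [0.4462, -0.0085, 0.142]
tool_rot: [0.61, 0.793, 0.001, 0.002]
force: [0.1, -0.2, -0.0]
finger_gap: 0.331
gripper_force: 0.0
```

move_arm(increments=[[[1, 0, 0, 0, 0], [1, 0, 0, 0, 0], [1, 0, 0, 0, 0], [1, 0, 0, 0, 0], [1, 0, 0, 0.01, 0]]])

```text
t: 6.55
tcp_pos: [0.4446, -0.0081, 0.1502]
tool_rot: [0.61, 0.792, -0.0, -0.001]
force: [-0.0, -0.2, -1.5]
finger_gap: 0.224
gripper_force: 58.9
```

move_arm(increments=[[[1, 0, 0, 0.025, 0], [1, 0, 0, 0.035, 0], [1, 0, 0, 0.035, 0], [1, 0, 0, 0.035, 0], [1, 0, 0, 0.035, 0], [1, 0, 0, 0.035, 0], [1, 0, 0, 0, 0]]])

```text
t: 7.25
tcp_pos: [0.4474, -0.0088, 0.3554]
tool_rot: [0.61, 0.793, 0.002, 0.005]
force: [0.2, -0.3, -0.4]
finger_gap: 0.225
gripper_force: 59.1
```

move_arm(increments=[[[1, 0, -0.03, 0, -3], [1, 0.002, -0.04, 0, -3], [1, 0.003, -0.04, 0, -3], [1, 0.003, -0.04, 0, -3], [1, 0.003, -0.04, 0, -3], [1, 0, -0.04, 0, -3], [1, 0, -0.015, 0, 0], [1, 0, 0, 0, 0]]])

```text
t: 8.05
tcp_pos: [0.4554, -0.2545, 0.3492]
tool_rot: [0.727, 0.686, -0.0, -0.001]
force: [-0.1, 1.3, -1.2]
finger_gap: 0.228
gripper_force: 58.9
```

Run:
```python
from h import *
st=manip.sense();w=snap('wrist','w3');s=snap('scene','s3');t=snap('top')
print(st['t'],st['tcp_pos'],st['q'],st['gripper_force'])
y=R.from_quat(st['tool_rot']).as_matrix()[:,1];print('tool y',np.degrees(np.arctan2(y[1],y[0])))
marks(['hanger_grip','hanger_eye','hanger_loop','stand_tip','stand_seat'],['wrist','scene','top'])
cv2.imwrite('pics/c3.png',np.hstack([cv2.resize(w['img'],(400,300)),cv2.resize(s['img'][200:350,330:530],(400,300))])[:,:,::-1])
```

```text
8.05 [ 0.45544457 -0.25452075  0.34921565] [-7.23996274e-01  2.62806266e-01  1.52593632e+00  4.02199028e-06
  1.35529869e+00 -6.66289568e-01] 58.946598172187805
tool y -3.306316724572862
hanger_grip wrist [([0.456, -0.257, 0.359], 0.77)]
hanger_grip scene [([0.454, -0.254, 0.359], 0.69)]
hanger_grip top [([0.585, -0.07, 0.0], 0.72)]
hanger_eye wrist [([0.45, -0.252, 0.334], 0.55)]
hanger_eye scene [([0.456, -0.252, 0.337], 0.8), ([0.412, 0.172, 0.027], 0.52)]
hanger_eye top []
hanger_loop wrist [([0.452, -0.253, 0.224], 0.94)]
hanger_loop scene [([0.455, -0.248, 0.223], 0.81)]
hanger_loop top [([0.4, 0.188, 0.148], 0.48)]
stand_tip wrist [([0.455, -0.312, 0.319], 0.69), ([0.582, -0.074, -0.002], 0.6)]
stand_tip scene [([0.457, -0.313, 0.323], 0.92)]
stand_tip top []
stand_seat wrist [([0.453, -0.344, 0.304], 0.61)]
stand_seat scene [([0.452, -0.341, 0.308], 0.64), ([0.453, -0.253, 0.358], 0.15)]
stand_seat top []
```

View pics/c3.png

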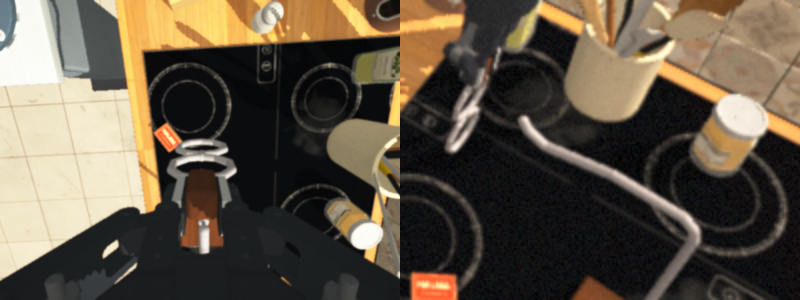

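The crop shows the eye and loop hanging upright from the gripper at (465,100), in line with the arm's tip at (522,118). Height and lateral position agree, so I'll insert.

move_arm(increments=[[[1, 0, -0.015, 0, 0], [1, 0, -0.02, 0, 0], [1, -0.001, -0.02, 0, 0], [1, 0, -0.02, 0, 0], [1, -0.001, -0.014, 0, 0], [1, 0, 0, 0, 0], [1, 0, 0, 0, 0]]])

```text
t: 9.65
tcp_pos: [0.4538, -0.3424, 0.3499]
tool_rot: [0.727, 0.687, 0.0, -0.001]
force: [-0.3, 0.7, -0.9]
finger_gap: 0.222
gripper_force: 59.0
```

Run:
```python
from h import *
st=manip.sense();w=snap('wrist');s=snap('scene')
print(st['tcp_pos'],st['force'])
marks(['hanger_grip','hanger_eye','hanger_loop','stand_seat','stand_tip'],['wrist','scene'])
cv2.imwrite('pics/c4.png',np.hstack([cv2.resize(w['img'],(400,300)),cv2.resize(s['img'][230:350,370:530],(400,300))])[:,:,::-1])
```

```text
[ 0.45383425 -0.34244024  0.34991004] [-0.30153162  0.65417253 -0.91448184]
hanger_grip wrist [([0.449, -0.344, 0.36], 0.76), ([0.453, -0.34, 0.222], 0.34)]
hanger_grip scene [([0.45, -0.34, 0.358], 0.48), ([0.4, 0.214, 0.023], 0.34)]
hanger_eye wrist [([0.45, -0.341, 0.335], 0.69)]
hanger_eye scene [([0.455, -0.341, 0.341], 0.8), ([0.455, -0.31, 0.325], 0.72)]
hanger_loop wrist [([0.452, -0.344, 0.223], 0.83)]
hanger_loop scene [([0.452, -0.338, 0.226], 0.81)]
stand_seat wrist [([0.453, -0.342, 0.301], 0.68)]
stand_seat scene [([0.453, -0.34, 0.305], 0.9)]
stand_tip wrist [([0.452, -0.311, 0.324], 0.93)]
stand_tip scene [([0.451, -0.31, 0.321], 0.83)]
```

View pics/c4.png

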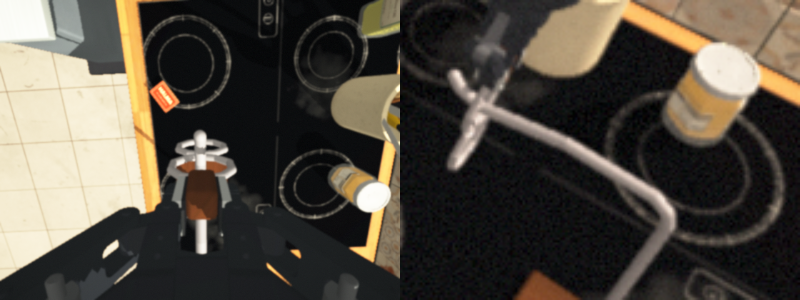

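The arm now passes through the eye (in the crop, the tip at (455,78) is in front of the hanger at (480,105)). Lowering until the weight is taken.

move_arm(increments=[[[1, 0, 0, -0.01, 0], [1, 0, 0, -0.01, 0], [1, 0, 0, -0.006, 0], [1, 0, 0, -0.002, 0], [1, 0, 0, 0, 0]]])

```text
t: 10.75
tcp_pos: [0.4534, -0.3422, 0.3226]
tool_rot: [0.726, 0.687, -0.001, -0.001]
force: [-2.1, 1.2, 4.7]
finger_gap: 0.219
gripper_force: 59.9
```

move_arm(increments=[[[0.3, 0, 0, 0, 0], [0.1, 0, 0, 0, 0], [-0.3, 0, 0, 0, 0], [-0.3, 0, 0, 0, 0], [-0.3, 0, 0, 0.01, 0], [-0.3, 0, 0, 0.03, 0], [-0.3, 0, 0, 0.04, 0], [-0.3, 0, 0, 0.04, 0]]])

```text
t: 11.55
tcp_pos: [0.454, -0.342, 0.444]
tool_rot: [0.726, 0.687, 0.0, -0.0]
force: [0.2, -0.2, 0.2]
finger_gap: 0.648
gripper_force: 0.0
```

Run:
```python
from h import *
st=manip.sense();s=snap('scene');w=snap('wrist')
print(st['t'],st['tcp_pos'],st['force'],st['gripper_force'],st['finger_gap'])
marks(['hanger_grip','hanger_eye','hanger_loop','stand_seat'],['scene','wrist'])
```

```text
11.55 [ 0.45402526 -0.34204873  0.4440198 ] [ 0.21453982 -0.15435504  0.15129584] 0.0 0.6484961152752221
hanger_grip scene [([0.452, -0.342, 0.332], 0.71)]
hanger_grip wrist [([0.451, -0.344, 0.333], 0.86)]
hanger_eye scene [([0.454, -0.343, 0.312], 0.93), ([0.581, -0.071, 0.003], 0.74)]
hanger_eye wrist [([0.448, -0.339, 0.307], 0.96)]
hanger_loop scene [([0.449, -0.341, 0.195], 0.95)]
hanger_loop wrist [([0.448, -0.342, 0.196], 0.93)]
stand_seat scene [([0.454, -0.34, 0.306], 0.96)]
stand_seat wrist [([0.452, -0.342, 0.303], 0.66)]
```

move_arm(increments=[[[-1, 0, 0.02, 0, 0], [-1, -0.003, 0.044, 0, 0], [-1, -0.003, 0.044, -0.01, 0], [-1, -0.003, 0.045, -0.02, 0], [-1, -0.004, 0.045, -0.02, 0], [-1, -0.004, 0.045, -0.02, 0], [-1, -0.004, 0.045, -0.02, 0], [-1, -0.004, 0.045, -0.02, 0]]])

```text
t: 12.85
tcp_pos: [0.4277, -0.0065, 0.3316]
tool_rot: [0.726, 0.687, 0.0, -0.0]
force: [1.7, 0.8, 0.5]
finger_gap: 1.003
gripper_force: 0.0
```

move_arm(increments=[[[-1, -0.003, 0.045, -0.02, 0], [-1, -0.003, 0.045, -0.02, 0], [-1, -0.003, 0.045, -0.01, 0], [-1, -0.003, 0.045, -0.01, 0], [-1, -0.003, 0.045, 0, 0], [-1, -0.003, 0.045, 0, 0], [-1, -0.003, 0.045, 0, 0], [-1, -0.003, 0.015, 0, 0]]])

```text
t: 13.65
tcp_pos: [0.4036, 0.3247, 0.2723]
tool_rot: [0.725, 0.689, 0.001, -0.001]
force: [0.5, -0.7, -1.6]
finger_gap: 1.002
gripper_force: 0.0
```

Run:
```python
from h import *
st=manip.sense();w=snap('wrist','w5');t=snap('top')
print(st['t'],st['tcp_pos'],st['q'])
y=R.from_quat(st['tool_rot']).as_matrix()[:,1];print('tool y',np.degrees(np.arctan2(y[1],y[0])))
marks(['tray_grip','tray_hook','tray_tip','tray','hanger_eye','hanger_loop'],['wrist','top'])
```

```text
13.65 [0.4035508  0.32473141 0.2723462 ] [0.46073151 0.3325725  1.6487224  0.00165756 1.15943632 0.51106137]
tool y -2.9216266079850914
tray_grip wrist [([0.404, 0.325, 0.086], 0.83)]
tray_grip top []
tray_hook wrist [([0.403, 0.221, 0.163], 0.92), ([0.408, 0.327, 0.089], 0.74)]
tray_hook top [([0.404, 0.218, 0.165], 0.7), ([0.45, -0.343, 0.309], 0.65)]
tray_tip wrist [([0.399, 0.192, 0.143], 0.74)]
tray_tip top [([0.4, 0.19, 0.148], 0.63)]
tray wrist [([0.404, 0.217, 0.022], 0.82), ([0.671, 0.34, 0.002], 0.32)]
tray top [([0.396, 0.216, 0.02], 0.82)]
hanger_eye wrist []
hanger_eye top [([0.453, -0.343, 0.307], 0.73), ([0.446, -0.008, -0.003], 0.66)]
hanger_loop wrist []
hanger_loop top []
```

View pics/w5.png

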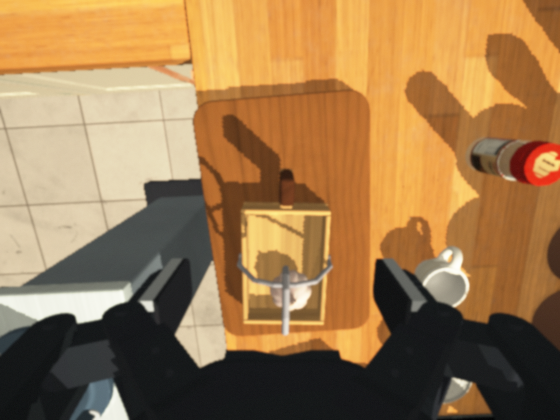

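The wrist view shows the tray square to the fingers, with the handle at about (287,188), roughly centred. Descending to grip it firmly.

move_arm(increments=[[[-1, 0.003, -0.001, -0.03, 0], [-1, 0, 0, -0.045, 0], [-1, 0, 0, -0.045, 0], [-1, 0, 0, -0.045, 0], [-1, 0, 0, -0.037, 0], [-1, 0, 0, 0, 0], [1, 0, 0, 0, 0], [1, 0, 0, 0, 0]]], newtons=120)

```text
t: 15.15
tcp_pos: [0.4097, 0.3205, 0.0722]
tool_rot: [0.726, 0.687, 0.002, 0.001]
force: [0.0, -0.1, 0.0]
finger_gap: 0.691
gripper_force: 0.0
```

move_arm(increments=[[[1, 0, 0, 0, 0], [1, 0, 0, 0, 0], [1, 0, 0, 0, 0], [1, 0, 0, 0, 0], [1, 0, 0, 0, 0], [1, 0, 0, 0, 0]]])

```text
t: 15.75
tcp_pos: [0.4088, 0.3201, 0.0719]
tool_rot: [0.726, 0.687, 0.001, 0.0]
force: [-0.9, -1.0, 8.7]
finger_gap: 0.176
gripper_force: 116.6
```

move_arm(increments=[[[1, 0, 0, 0.005, 0], [1, 0, 0, 0.01, 0], [1, 0, 0, 0.015, 0], [1, 0, 0, 0.02, 0], [1, 0, 0, 0.02, 0], [1, 0, 0, 0.015, 0], [1, 0, 0, 0.005, 0], [1, 0, 0, 0, 0]]])

```text
t: 16.55
tcp_pos: [0.4084, 0.32, 0.1612]
tool_rot: [0.726, 0.687, 0.001, 0.0]
force: [-0.1, -0.6, -1.7]
finger_gap: 0.17
gripper_force: 116.9
```

Run:
```python
from h import *
st=manip.sense();w=snap('wrist');s=snap('scene')
print(st['t'],st['tcp_pos'],st['force'],st['ft_torque'])
marks(['tray_hook','tray_tip','tray','garlic'],['wrist','scene'])
cv2.imwrite('pics/c6.png',np.hstack([cv2.resize(w['img'],(400,300)),cv2.resize(s['img'][160:310,120:320],(400,300))])[:,:,::-1])
```

```text
16.55 [0.40844195 0.31997598 0.16121294] [-0.14875332 -0.64798991 -1.66646348] [ 0.18762173 -0.02678092 -0.00038882]
tray_hook wrist []
tray_hook scene [([0.4, 0.22, 0.256], 0.64)]
tray_tip wrist []
tray_tip scene [([0.397, 0.188, 0.232], 0.76), ([0.454, -0.344, 0.312], 0.16)]
tray wrist [([0.405, 0.218, 0.108], 0.69)]
tray scene [([0.401, 0.216, 0.108], 0.92)]
garlic wrist []
garlic scene [([0.409, 0.171, 0.116], 0.85), ([0.618, 0.181, -0.002], 0.26)]
```

View pics/c6.png

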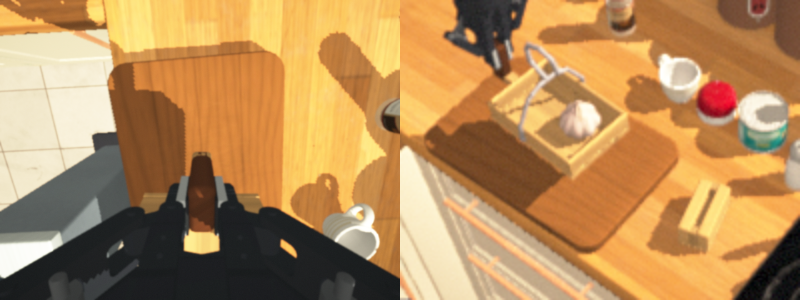

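The tray is lifted level with the garlic in it, at scene crop (580,118), and held firmly. Now I'll carry it to the stand.

move_arm(increments=[[[1, 0, -0.008, 0, 0], [1, 0, -0.016, 0, 0], [1, 0, -0.024, 0, 0], [1, 0, -0.03, 0, 0], [1, 0, -0.032, 0, 0], [1, 0.002, -0.032, 0, 0], [1, 0.003, -0.032, 0, 0], [1, 0.003, -0.032, 0, 0]]])

```text
t: 17.85
tcp_pos: [0.4154, 0.1115, 0.1604]
tool_rot: [0.726, 0.687, -0.0, -0.0]
force: [1.2, 0.6, -2.5]
finger_gap: 0.168
gripper_force: 116.8
```

move_arm(increments=[[[1, 0.003, -0.032, 0, 0], [1, 0.003, -0.032, 0, 0], [1, 0.004, -0.032, 0, 0], [1, 0.005, -0.032, 0, 0], [1, 0.006, -0.032, 0, 0], [1, 0.007, -0.032, 0, 0], [1, 0.006, -0.03, 0, 0], [1, 0.004, -0.02, 0, 0]]])

```text
t: 18.65
tcp_pos: [0.4536, -0.1312, 0.1605]
tool_rot: [0.727, 0.687, -0.0, 0.0]
force: [1.0, 0.5, -1.9]
finger_gap: 0.171
gripper_force: 116.9
```

move_arm(increments=[[[1, 0.003, -0.012, 0, 0], [1, 0.002, -0.006, -0.01, 0], [1, 0, 0, -0.012, 0], [1, 0, 0, -0.005, 0], [1, 0, 0, 0, 0], [1, 0, 0, 0, 0]]])

```text
t: 19.25
tcp_pos: [0.4588, -0.1455, 0.1331]
tool_rot: [0.726, 0.688, -0.0, -0.0]
force: [0.2, 0.1, -2.8]
finger_gap: 0.171
gripper_force: 116.9
```

Run:
```python
from h import *
st=manip.sense();print(st['t'],st['tcp_pos'],st['force'],st['gripper_force'])
for k in range(2):
    w=snap('wrist');s=snap('scene');t=snap('top')
    marks(['tray_hook','tray_tip','hanger_loop','hanger_eye','stand_seat','tray','garlic'],['wrist','scene','top'])
```

```text
19.25 [ 0.458834   -0.14553891  0.13314592] [ 0.24846164  0.11137123 -2.84056152] 116.85195922851562
tray_hook wrist []
tray_hook scene []
tray_hook top []
tray_tip wrist [([0.582, -0.071, -0.004], 0.58), ([0.449, -0.005, 0.0], 0.49)]
tray_tip scene [([0.448, -0.276, 0.204], 0.64)]
tray_tip top []
hanger_loop wrist []
hanger_loop scene [([0.449, -0.338, 0.195], 0.78), ([0.45, -0.34, 0.303], 0.73)]
hanger_loop top [([0.452, -0.25, 0.082], 0.5)]
hanger_eye wrist []
hanger_eye scene [([0.453, -0.341, 0.312], 0.77)]
hanger_eye top [([0.455, -0.343, 0.306], 0.5)]
stand_seat wrist []
stand_seat scene [([0.374, -0.289, 0.007], 0.56), ([0.451, -0.341, 0.305], 0.55)]
stand_seat top [([0.451, -0.342, 0.304], 0.82)]
tray wrist [([0.451, -0.246, 0.082], 0.68)]
tray scene [([0.45, -0.248, 0.085], 0.94)]
tray top [([0.448, -0.248, 0.081], 0.5)]
garlic wrist []
garlic scene [([0.463, -0.291, 0.091], 0.83), ([0.452, -0.341, 0.328], 0.24)]
garlic top []
tray_hook wrist []
tray_hook scene [([0.45, -0.251, 0.226], 0.67)]
tray_hook top [([0.455, -0.344, 0.309], 0.66)]
tray_tip wrist [([0.581, -0.078, -0.0], 0.6)]
tray_tip scene [([0.448, -0.277, 0.206], 0.84), ([0.463, -0.295, 0.09], 0.42)]
tray_tip top []
hanger_loop wrist []
hanger_loop scene [([0.451, -0.34, 0.197], 0.81), ([0.463, -0.141, 0.147], 0.5)]
hanger_loop top [([0.453, -0.344, 0.308], 0.67), ([0.379, -0.292, 0.007], 0.5)]
hanger_eye wrist [([0.449, -0.008, 0.0], 0.23)]
hanger_eye scene [([0.452, -0.345, 0.311], 0.63)]
hanger_eye top [([0.452, -0.342, 0.307], 0.6)]
stand_seat wrist []
stand_seat scene [([0.452, -0.341, 0.304], 0.64)]
stand_seat top [([0.452, -0.34, 0.302], 0.65)]
tray wrist [([0.453, -0.249, 0.083], 0.72)]
tray scene [([0.45, -0.251, 0.083], 0.62)]
tray top [([0.446, -0.249, 0.082], 0.64)]
garlic wrist []
garlic scene [([0.461, -0.292, 0.089], 0.9), ([0.446, -0.274, 0.205], 0.61)]
garlic top []
```

move_arm(increments=[[[1, 0.001, -0.008, 0.002, 0], [1, 0.001, -0.014, 0, 0], [1, 0, -0.016, 0, 0], [1, 0, -0.014, 0, 0], [1, 0, -0.01, 0, 0], [1, 0, 0, 0, 0]]])

```text
t: 22.25
tcp_pos: [0.4615, -0.2105, 0.1353]
tool_rot: [0.727, 0.686, 0.0, 0.001]
force: [0.1, -0.7, -0.8]
finger_gap: 0.17
gripper_force: 116.9
```

Run:
```python
from h import *
st=manip.sense();print(st['t'],st['tcp_pos'],st['force'],st['gripper_force'])
for k in range(3):
    s=snap('scene')
    marks(['tray_hook','tray_tip','hanger_loop','hanger_eye'],['scene'])
```

```text
22.25 [ 0.46148417 -0.21050127  0.13531805] [ 0.05757915 -0.73560266 -0.83796   ] 116.87821626663208
tray_hook scene [([0.454, -0.312, 0.23], 0.88), ([0.445, -0.004, 0.002], 0.58)]
tray_tip scene [([0.449, -0.338, 0.196], 0.75), ([0.451, -0.34, 0.205], 0.72)]
hanger_loop scene [([0.45, -0.34, 0.195], 0.85)]
hanger_eye scene [([0.452, -0.344, 0.312], 0.62), ([0.449, -0.338, 0.196], 0.48)]
tray_hook scene [([0.457, -0.312, 0.227], 0.81)]
tray_tip scene []
hanger_loop scene [([0.451, -0.34, 0.196], 0.71)]
hanger_eye scene [([0.458, -0.342, 0.309], 0.55)]
tray_hook scene [([0.455, -0.31, 0.23], 0.83)]
tray_tip scene [([0.453, -0.338, 0.208], 0.81), ([0.452, -0.311, 0.321], 0.52)]
hanger_loop scene [([0.449, -0.336, 0.196], 0.94), ([0.451, -0.34, 0.187], 0.32)]
hanger_eye scene [([0.454, -0.342, 0.311], 0.8), ([0.375, -0.286, 0.008], 0.27)]
```

move_arm(increments=[[[1, -0.001, -0.01, 0, 0], [1, -0.001, -0.012, 0, 0], [1, -0.001, -0.008, 0, 0], [1, 0, 0, 0, 0], [1, 0, 0, 0, 0]]])

```text
t: 23.5
tcp_pos: [0.4579, -0.2387, 0.1352]
tool_rot: [0.727, 0.687, 0.0, -0.0]
force: [-0.4, -0.3, -1.8]
finger_gap: 0.172
gripper_force: 116.9
```

Run:
```python
from h import *
st=manip.sense();print(st['t'],st['tcp_pos'],st['force'],st['gripper_force'])
for k in range(3):
    s=snap('scene')
    marks(['tray_hook','tray_tip','hanger_loop','hanger_eye','stand_tip'],['scene'])
```

```text
23.5 [ 0.45788956 -0.23867879  0.13521827] [-0.42843015 -0.29489316 -1.8453195 ] 116.87970042228699
tray_hook scene [([0.452, -0.343, 0.227], 0.82)]
tray_tip scene [([0.448, -0.37, 0.207], 0.64), ([0.454, -0.312, 0.323], 0.57)]
hanger_loop scene [([0.45, -0.338, 0.197], 0.65)]
hanger_eye scene [([0.45, -0.34, 0.187], 0.64), ([0.455, -0.341, 0.311], 0.57)]
stand_tip scene [([0.459, -0.387, 0.092], 0.73), ([0.454, -0.315, 0.322], 0.66)]
tray_hook scene [([0.452, -0.341, 0.23], 0.77)]
tray_tip scene [([0.446, -0.368, 0.208], 0.68)]
hanger_loop scene [([0.447, -0.341, 0.195], 0.93)]
hanger_eye scene [([0.455, -0.342, 0.312], 0.79)]
stand_tip scene [([0.454, -0.314, 0.324], 0.68), ([0.622, 0.177, -0.003], 0.46)]
tray_hook scene [([0.454, -0.342, 0.229], 0.72)]
tray_tip scene [([0.449, -0.368, 0.208], 0.83)]
hanger_loop scene [([0.449, -0.34, 0.198], 0.83), ([0.461, -0.383, 0.091], 0.22)]
hanger_eye scene [([0.448, -0.366, 0.204], 0.7), ([0.45, -0.347, 0.308], 0.68)]
stand_tip scene []
```

move_arm(increments=[[[1, 0, 0, -0.006, 0], [1, 0, 0, -0.01, 0], [1, 0, 0, -0.008, 0], [1, 0, 0, -0.005, 0], [1, 0, 0, 0, 0]]])

```text
t: 24.9
tcp_pos: [0.4585, -0.2388, 0.1059]
tool_rot: [0.726, 0.687, -0.0, 0.0]
force: [0.5, -1.0, 0.5]
finger_gap: 0.171
gripper_force: 117.4
```

move_arm(increments=[[[1, 0, 0, -0.002, 0], [1, 0, 0, 0, 0]]])

```text
t: 25.1
tcp_pos: [0.4591, -0.2392, 0.1051]
tool_rot: [0.726, 0.688, -0.0, 0.002]
force: [-0.5, 0.1, 4.6]
finger_gap: 0.168
gripper_force: 117.8
```

move_arm(increments=[[[1, 0, 0, -0.002, 0], [1, 0, 0, 0, 0]]])

```text
t: 25.3
tcp_pos: [0.46, -0.2402, 0.104]
tool_rot: [0.726, 0.688, -0.0, 0.003]
force: [-0.3, -0.4, 9.4]
finger_gap: 0.171
gripper_force: 118.6
```

move_arm(increments=[[[1, 0, 0, 0.003, 0], [1, 0, 0, 0, 0]]])

```text
t: 25.5
tcp_pos: [0.4583, -0.2382, 0.1058]
tool_rot: [0.726, 0.687, 0.0, 0.0]
force: [-0.5, 0.4, 1.8]
finger_gap: 0.169
gripper_force: 117.3
```

Run:
```python
from h import *
st=manip.sense();print(st['t'],st['tcp_pos'],st['force'],st['ft_torque'])
for k in range(3):
    s=snap('scene')
    marks(['tray_hook','tray_tip','hanger_loop','hanger_eye','tray'],['scene'])
```

```text
25.5 [ 0.4582569  -0.23821529  0.10576174] [-0.4641175   0.35546939  1.7761262 ] [-0.19504422  0.03797885  0.01962803]
tray_hook scene [([0.451, -0.343, 0.203], 0.73)]
tray_tip scene [([0.448, -0.37, 0.179], 0.82)]
hanger_loop scene [([0.45, -0.338, 0.194], 0.59)]
hanger_eye scene [([0.451, -0.342, 0.309], 0.85)]
tray scene [([0.448, -0.342, 0.056], 0.77)]
tray_hook scene [([0.453, -0.343, 0.201], 0.77), ([0.451, -0.341, 0.195], 0.34)]
tray_tip scene [([0.45, -0.37, 0.18], 0.6)]
hanger_loop scene [([0.447, -0.339, 0.197], 0.91), ([0.453, -0.313, 0.321], 0.28)]
hanger_eye scene [([0.455, -0.341, 0.311], 0.62)]
tray scene [([0.452, -0.346, 0.056], 0.64), ([0.452, -0.313, 0.32], 0.5)]
tray_hook scene [([0.451, -0.342, 0.2], 0.95), ([0.45, -0.344, 0.057], 0.51)]
tray_tip scene [([0.446, -0.367, 0.179], 0.7)]
hanger_loop scene [([0.449, -0.342, 0.193], 0.95), ([0.446, -0.372, 0.177], 0.75)]
hanger_eye scene [([0.45, -0.342, 0.31], 0.74)]
tray scene [([0.45, -0.345, 0.057], 0.56)]
```

move_arm(increments=[[[0.4, 0, 0, 0, 0], [0, 0, 0, 0, 0], [-0.5, 0, 0, 0, 0], [-1, 0, 0, 0, 0], [-1, 0, 0, 0, 0], [-1, 0, 0, 0, 0]]])

```text
t: 27.0
tcp_pos: [0.4581, -0.2382, 0.1052]
tool_rot: [0.726, 0.687, 0.0, -0.0]
force: [1.0, -0.5, -0.3]
finger_gap: 0.996
gripper_force: 0.0
```

move_arm(increments=[[[-1, 0, 0.01, 0, 0], [-1, 0, 0.025, 0, 0], [-1, 0, 0.035, 0.01, 0], [-1, 0, 0.035, 0.03, 0], [-1, 0, 0.02, 0.035, 0], [-1, 0, 0, 0.02, 0], [-1, 0, 0, 0, 0], [-1, 0, 0, 0, 0]]])

```text
t: 27.8
tcp_pos: [0.458, -0.1127, 0.2004]
tool_rot: [0.726, 0.688, 0.0, 0.0]
force: [-1.0, -0.1, -1.1]
finger_gap: 0.997
gripper_force: 0.0
```

move_arm(increments=[[[-1, 0, 0, 0, 0], [-1, 0, 0, 0, 0], [-1, 0, 0, 0, 0], [-1, 0, 0, 0, 0], [-1, 0, 0, 0, 0], [-1, 0, 0, 0, 0], [-1, 0, 0, 0, 0], [-1, 0, 0, 0, 0]]])

```text
t: 28.6
tcp_pos: [0.4582, -0.1133, 0.2004]
tool_rot: [0.726, 0.687, 0.0, 0.0]
force: [-0.2, 0.6, -0.5]
finger_gap: 1.0
gripper_force: 0.0
```

Run:
```python
from h import *
st=manip.sense();print(st['t'],st['tcp_pos'],st['force'])
p=None
for k in range(4):
    s=snap('scene'); g=s['img'].astype(int)
    if p is not None: print('diff',np.abs(g-p)[200:420,330:560].mean())
    p=g
    marks(['tray_hook','tray_grip','hanger_loop','hanger_eye','tray','garlic'],['scene'])
```

```text
28.6 [ 0.45817818 -0.11328566  0.20036067] [-0.21092483  0.62236148 -0.50486175]
tray_hook scene [([0.449, -0.343, 0.199], 0.96), ([0.454, -0.342, 0.31], 0.74)]
tray_grip scene [([0.456, -0.23, 0.125], 0.6)]
hanger_loop scene [([0.448, -0.337, 0.199], 0.83), ([0.618, 0.099, 0.0], 0.48)]
hanger_eye scene [([0.454, -0.344, 0.311], 0.69), ([0.616, 0.1, 0.0], 0.58)]
tray scene [([0.449, -0.34, 0.057], 0.83), ([0.622, 0.021, -0.001], 0.72)]
garlic scene [([0.46, -0.38, 0.059], 0.93)]
diff 4.0705072463768115
tray_hook scene [([0.452, -0.341, 0.198], 0.61)]
tray_grip scene [([0.455, -0.231, 0.125], 0.71), ([0.452, -0.314, 0.321], 0.67)]
hanger_loop scene [([0.449, -0.338, 0.197], 0.66)]
hanger_eye scene [([0.453, -0.342, 0.31], 0.91)]
tray scene [([0.45, -0.34, 0.056], 0.87)]
garlic scene [([0.459, -0.38, 0.062], 0.62)]
diff 4.016113306982872
tray_hook scene [([0.451, -0.344, 0.199], 0.75)]
tray_grip scene [([0.457, -0.232, 0.122], 0.95)]
hanger_loop scene [([0.452, -0.337, 0.198], 0.91)]
hanger_eye scene [([0.456, -0.343, 0.313], 0.84)]
tray scene [([0.448, -0.368, 0.175], 0.6), ([0.448, -0.338, 0.056], 0.58)]
garlic scene [([0.46, -0.384, 0.06], 0.7)]
diff 3.9397694334650857
tray_hook scene [([0.45, -0.342, 0.2], 0.85)]
tray_grip scene [([0.459, -0.232, 0.126], 0.78), ([0.452, -0.314, 0.32], 0.33)]
hanger_loop scene [([0.449, -0.342, 0.197], 0.66)]
hanger_eye scene [([0.449, -0.343, 0.201], 0.72)]
tray scene [([0.447, -0.341, 0.056], 0.7)]
garlic scene [([0.462, -0.383, 0.061], 0.66)]
```

move_arm(increments=[[[-1, 0, 0, 0, 0], [-1, 0, 0, 0, 0], [-1, 0, 0, 0, 0], [-1, 0, 0, 0, 0], [-1, 0, 0, 0, 0], [-1, 0, 0, 0, 0], [-1, 0, 0, 0, 0], [-1, 0, 0, 0, 0]]])

```text
t: 30.8
tcp_pos: [0.4582, -0.1133, 0.2003]
tool_rot: [0.726, 0.687, -0.0, -0.0]
force: [-0.2, 0.4, 0.3]
finger_gap: 1.0
gripper_force: 0.0
```

move_arm(increments=[[[-1, 0, 0, 0, 0], [-1, 0, 0, 0, 0], [-1, 0, 0, 0, 0], [-1, 0, 0, 0, 0], [-1, 0, 0, 0, 0], [-1, 0, 0, 0, 0], [-1, 0, 0, 0, 0], [-1, 0, 0, 0, 0]]])

```text
t: 31.6
tcp_pos: [0.4582, -0.1133, 0.2003]
tool_rot: [0.726, 0.687, 0.0, 0.0]
force: [0.0, -0.9, -0.5]
finger_gap: 1.001
gripper_force: 0.0
```

Run:
```python
from h import *
for k in range(3):
    s=snap('scene');marks(['tray_hook','tray_grip','tray','garlic'],['scene'])
print(manip.sense()['t'],manip.sign_off())
```

```text
tray_hook scene [([0.451, -0.344, 0.2], 0.7), ([0.446, -0.006, -0.0], 0.35)]
tray_grip scene [([0.458, -0.23, 0.125], 0.95)]
tray scene [([0.449, -0.339, 0.056], 0.69), ([0.671, 0.338, -0.001], 0.23)]
garlic scene [([0.459, -0.382, 0.061], 0.67)]
tray_hook scene [([0.454, -0.343, 0.199], 0.63)]
tray_grip scene [([0.456, -0.23, 0.124], 0.86)]
tray scene [([0.449, -0.339, 0.058], 0.87)]
garlic scene [([0.458, -0.381, 0.06], 0.65)]
tray_hook scene [([0.451, -0.344, 0.198], 0.83)]
tray_grip scene [([0.457, -0.232, 0.126], 0.76)]
tray scene [([0.447, -0.34, 0.056], 0.91), ([0.455, -0.31, 0.322], 0.4)]
garlic scene []
the job is handed in; nothing more can be done
32.35 None
```

The job is handed in at 32 s: by the last camera readings the hanger hangs on the stand's seat and the tray on its lower loop, steady and within about 3° of level, garlic still in it and the gripper well clear; no verdict came back.

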